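Pack the desk set and the parcel set into their trays

ROBOT

A 6-joint arm with a two-finger parallel gripper is mounted at the origin on a cart in front of the work surface, level with it; the furniture and walls round the work are solid. World frame = base frame: x ahead of the robot, y to its left, z up, the work surface at z = 0. Lengths are in m, angles in rad, forces in N, time in s.
With the tool pointing down it reaches from about 0.375 to 0.9 m from the base axis. Payload 3.1 kg.
Tool frame: the origin (TCP) lies at the very end of the fingers, on their centre line; the grasp point (between the pads) lies grip_point_offset behind it (grip_point_offset is the distance from the TCP to the grasp point, in m); z points along the fingers, y is the line along which they close (so a half turn about z gives the same grasp; the last joint's range is limited). The gripper opens to 85 mm and grips with 20 to 120 N. Pads are 22 mm wide; open, the fingers measure 114 mm over their backs; the gripper's body (76 mm by 85 mm) begins 54 mm behind the grasp point. The pads swing forward as they close: fully open they stand 13 mm farther back than shut.
Start: joints at [0.928, 0.527, 1.433, -0, 1.181, -0.178], TCP at [0.28, 0.559, 0.231] pointing down, gripper open.
Joint ranges: [-3.08, 3.08], [-0.75, 2.2], [0.22, 2.44], [-1.43, 4.57], [0, 2.65], [-2.85, 2.85]. Speed limits (rad/s): [2.79, 2.79, 3.14, 3.14, 3.14, 3.14].

INTERFACE

Orientations are given as a unit quaternion [x, y, z, w].
In Python, from plant import state, get_image, job_done, grip_point_offset gives the robot as it stands.
- The arm moves only by the shell command python3 -m handwheel 'ROWS'. ROWS is JSON, a list that holds one entry, the list of rows, each a list of 5 numbers: the closure, from -1 (fully open) to 1 (shut), then the shift along the tool's x, y, z each as a share of 0.3 m, from -1 to 1, then the turn about the tool's z as a share of 30 degrees, from -1 to 1. In form: [[[fingers, dx, dy, dz, spin], ...]]. A call has 1 to 5 rows; each row is the pose to reach, as a shift and turn from the pose commanded when the call began, along the tool's axes at that moment; what a row does not reach only later rows make up. A row lasts 1/12 s, in which the tool goes at most 41.7 mm and 7.16 degrees, less where a joint would pass 70% of its speed; a pose out of reach is approached as far as the arm can. A call with a number of a shift or a turn outside -1 to 1 is refused whole. A call with a gripper value outside its range is refused whole. The fingers move at their own pace and stop on an object; the grip force is fixed at half the most. Time passes only in rows, so rows that repeat a pose let the fingers close. It gives the time, the measured TCP pose, the force, the opening and the grip force at its end, in the units of the state.
- state(): the state, without advancing time (a new reading comes with each control period).
- get_image(name): name is "side" or "top" or "wrist"; returns a dict with "img" (400x640x3 uint8, blue, green, red), "fx", "fy", "cx", "cy" (pixels), "xyz" and "orientation" of the camera in the world; the wrist camera has in their place "T_tool_cam" (4x4, takes a point from camera to tool coordinates, whose origin is the TCP and whose axes are the flange's). Camera axes: x right, y down, z forward; pixel columns grow to the right and rows downward; lengths in m; the calibration is good to about 2 mm. A picture is of the moment at which its call begins: read the wrist's pose just before it. There is no depth.
- job_done(): hands the job in; it is judged then, once.
The state is a dict: "clock": time; "joint_positions": joint angles; "qvel": joint speeds; "effort": joint torques, N m; "tcp_pos": TCP position; "tcp_rot": TCP orientation; "wrist_force": force on the tool from outside, world axes, zero at the start; "torque": the same for the moment, N m; "grip_width": finger opening in m; "grasp_force": force on a finger pad.
Only numpy, scipy, OpenCV 4.12 (cv2) and the standard library are available. Lean on these libraries where they do the work, as an engineer would, in place of code of your own. Each camera call takes 0.05 s, during which the arm holds its last target. There are 200 camera calls.

TASK

Pack the two gift sets from the things lying loose on the bench top (not those in the blue bins) into their cardboard trays. In the tray with the pen cup, stand the banded card pack flat in the empty compartment left of the cup, lay the yellow sticky pad centred on top of the cards, and the small white tape roll centred on top of the pad; in the tray with the tape measure, lay the brown packing tape flat in the empty compartment left of the measure and stand the glue stick upright inside the roll's core. Leave the cup and the measure sitting in their compartments, and everything released and at rest.

Things in the scene. Friction and masses are not known exactly. Their poses are not given: they have to be found in the camera images.
- desk_tray: fixed open kraft tray, 190 mm (y) x 98 mm (x), walls 18 mm high, 4 mm thick; floor 3 mm above the bench. Origin centre of underside, z up, x away from the robot, y left, turned up to 0.25 rad. Left compartment, empty: 90 mm (x) by 70 mm (y), centre at x 0, y +56 mm. Then a 22 mm bridge, wall-high. Right compartment: 90 x 90 mm, centre y -46 mm, holds the black pen cup.
- parcel_tray: fixed open kraft tray, 218 mm (y) x 104 mm (x), walls 18 mm high, 4 mm thick; floor 3 mm above the bench. Origin centre of underside, z up, x away from the robot, y left, turned up to 0.25 rad. Left compartment, empty: 96 x 96 mm, centre at x 0, y +57 mm. Then a 22 mm bridge, wall-high. Right compartment: 96 mm (x) by 92 mm (y), centre y -59 mm, holds the black tape measure.
- pen_cup: black plastic pen cup, 76 mm across, 97 mm high, standing loose in the right compartment of the desk tray; origin at the centre of its underside, z up. It stays there.
- tape_measure: black tape measure, 66 x 78 x 37 mm, lying loose in the right compartment of the parcel tray; origin at the centre of its underside, z up. It stays there.
- card_pack: white wrapped pack of cards with a brown paper band round it, 71 mm (its x) x 53 mm (its y) x 62 mm high, standing on the open bench (further packs in the blue bins at the back are not meant); origin at the centre of its underside, z up; grasp it across its 53 mm width. 110 g.
- sticky_pad: yellow pad of sticky notes, 50 x 50 x 18 mm, flat on the bench; origin at the centre of its underside, x and y along its sides, z up. 50 g.
- white_tape: small roll of white tape lying flat, 48 mm across, 19 mm high; origin at the centre of its underside, z up; grasp across it. 30 g. (The small black roll is not meant.)
- packing_tape: roll of brown packing tape lying flat on the open bench among the things to pack, 78 mm outside, 36 mm high, round open core 56 mm wide at least, ring about 10 mm thick (middle of the ring 34 mm from the centre); grasp the ring with one finger in the core. Origin at the centre of its underside, z up. 120 g. (Not the white masking tape, nor any brown roll at the back by the scale.)
- glue_stick: glue stick standing upright on the bench top (not the one in the blue bin), white with a red cap, 29 mm across, 96 mm high (the cap is the top 26 mm); origin at the centre of its underside, z up. 30 g, easily knocked over.
- parcel_scale: cream dial scale fixed at the right rear, only an obstacle: a flat grey platform about 400 x 400 mm on top, 364 mm above the bench, turned a little, its near left corner about 0.5 m ahead of the robot and 0.2 m to its right; keep arm and wrist clear of it. Origin: centre of its underside, z up.

How it is judged:
By the outcome, as a careful person would: the job done as asked, in the order asked, and still so for the second after the job is handed in, with the robot touching nothing.
It also fails if it takes over 136 s, if anything falls off the work surface, if the arm or the gripper's body presses on something with over 40 N, if the wrist force passes 120 N, or if a joint passes its speed limit or range.

## Working session

There is one attempt and no reset: what is moved stays moved. The work goes in short steps, Python scripts to look and compute and a shell command to move; the robot and the scene stay as the last step left them, time stands still between calls to the robot, and variables do not carry over. Pictures are saved under pics/ and viewed, at most 14 in all, crops included, and the job is handed in when it is done.

```bash
ls; mkdir -p pics
python3 - <<'E'
from plant import state,get_image,grip_point_offset
import cv2
print(grip_point_offset); print(state())
for n in("top","side"):
    g=get_image(n); cv2.imwrite(f"pics/{n}0.png",g["img"]); print(n,{k:v for k,v in g.items() if k!="img"})
g=get_image("wrist");print({k:v for k,v in g.items() if k!="img"})
E
```

```text
pics
0.0187
{'clock': 0.0, 'joint_positions': array([ 9.28482174e-01,  5.28462153e-01,  1.43390988e+00,  2.04117635e-05,
        1.18139921e+00, -1.78489345e-01]), 'qvel': array([ 0.00101632,  0.00087656,  0.0016532 , -0.00074852, -0.00089188,
       -0.00072353]), 'effort': array([ 2.38926259e-04, -4.42353487e+01, -1.78024954e+01, -2.52963573e-04,
        8.42861307e-03,  3.36767307e-06]), 'tcp_pos': array([0.27913254, 0.55840124, 0.23033368]), 'tcp_rot': array([ 2.29842794e-01,  9.73227159e-01, -9.95075772e-04, -4.43258643e-04]), 'wrist_force': array([-0.13916328,  1.56885007, -0.3019002 ]), 'torque': array([-0.00340623, -0.02484791,  0.01055783]), 'grasp_force': 0.0, 'grip_width': 0.08563117909969789}
top {'fx': 452.5843400453318, 'fy': 452.5843400453318, 'cx': 319.07815475097783, 'cy': 200.86509469450712, 'xyz': array([0.2993389 , 0.03555614, 1.35575502]), 'orientation': array([-0.68365082,  0.7228724 , -0.07313314,  0.06876481])}
side {'fx': 391.91255082182795, 'fy': 391.91255082182795, 'cx': 317.1850793386526, 'cy': 201.79001637946956, 'xyz': array([ 0.32955989, -0.82567766,  0.76159168]), 'orientation': array([ 0.89318099, -0.12553715,  0.06230034, -0.42730178])}
{'fx': 287.45533370829526, 'fy': 287.45533370829526, 'cx': 320.2287409273718, 'cy': 205.0389696821373, 'T_tool_cam': array([[ 7.69204265e-04, -9.48808424e-01, -3.15851203e-01,
         7.92523182e-02],
       [ 9.99999622e-01,  8.57989403e-04, -1.42040300e-04,
         6.61814880e-04],
       [ 4.05766018e-04, -3.15850974e-01,  9.48808725e-01,
        -1.40796692e-01],
       [ 0.00000000e+00,  0.00000000e+00,  0.00000000e+00,
         1.00000000e+00]])}
```

View pics/top0.png

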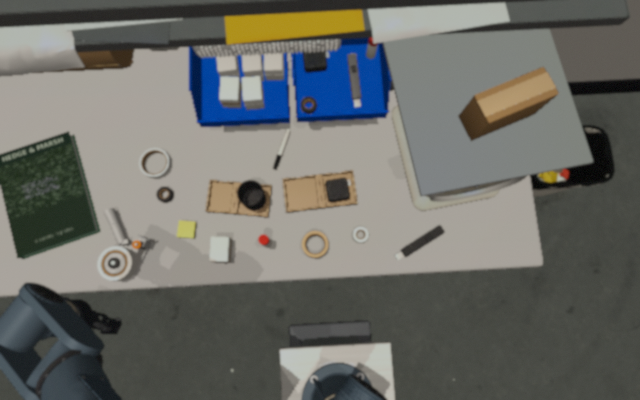

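View pics/side0.png

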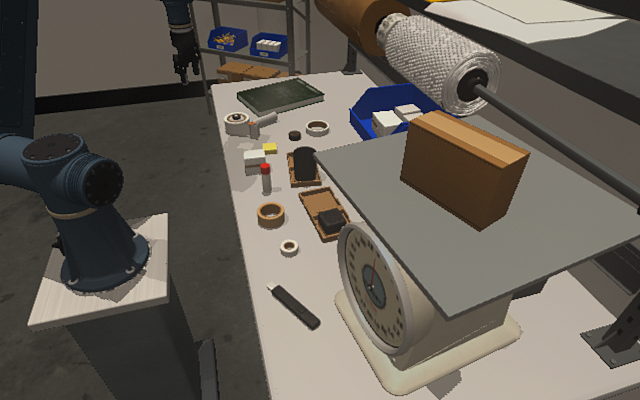

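The top view shows: left tray ≈(239,198), right tray ≈(320,191), cards (220,248), pad (187,229), red cap (264,240), packing tape (315,243), white tape (361,234). I'll enlarge both views.

```bash
cat > h.py <<'E'
import numpy as np, cv2
from scipy.spatial.transform import Rotation as R
from plant import state,get_image,grip_point_offset
def cam(name):
    s=state(); g=get_image(name)
    if name=="wrist":
        T=np.eye(4);T[:3,:3]=R.from_quat(s["tcp_rot"]).as_matrix();T[:3,3]=s["tcp_pos"]
        T=T@g["T_tool_cam"]
    else:
        T=np.eye(4);T[:3,:3]=R.from_quat(g["orientation"]).as_matrix();T[:3,3]=g["xyz"]
    return g["img"],dict(f=g["fx"],cx=g["cx"],cy=g["cy"],T=T)
def save(name,fn):
    import pickle
    im,c=cam(name); cv2.imwrite(f"pics/{fn}.png",im); pickle.dump(c,open(f"pics/{fn}.pkl","wb")); return im,c
def load(fn):
    import pickle
    return pickle.load(open(f"pics/{fn}.pkl","rb"))
def ray(c,p):
    d=c["T"][:3,:3]@np.array([(p[0]-c["cx"])/c["f"],(p[1]-c["cy"])/c["f"],1]); return c["T"][:3,3],d
def onz(c,p,z):
    o,d=ray(c,p); return o+d*(z-o[2])/d[2]
def proj(c,X):
    q=c["T"][:3,:3].T@(np.asarray(X)-c["T"][:3,3]); return np.array([c["cx"]+c["f"]*q[0]/q[2],c["cy"]+c["f"]*q[1]/q[2]])
def tri(views): # [(cam,pix),...]
    A=np.zeros((3,3));b=np.zeros(3)
    for c,p in views:
        o,d=ray(c,p);d=d/np.linalg.norm(d);P=np.eye(3)-np.outer(d,d);A+=P;b+=P@o
    X=np.linalg.solve(A,b); return X,[np.round(proj(c,X)-p,1) for c,p in views]
def crop(fn,x0,y0,x1,y1,k,out):
    im=cv2.imread(f"pics/{fn}.png")[y0:y1,x0:x1]; cv2.imwrite(f"pics/{out}.png",cv2.resize(im,None,fx=k,fy=k,interpolation=cv2.INTER_CUBIC))
def shift(target,yaw=None):
    """rows' dx,dy,dz(share of .3) from the current TCP to target; yaw of tool y axis in world (mod pi)"""
    s=state();M=R.from_quat(s["tcp_rot"]).as_matrix()
    d=M.T@(np.array(target)-s["tcp_pos"]);y=M[:,1];a=np.arctan2(y[1],y[0])
    r=None
    if yaw is not None:
        e=(yaw-a+np.pi/2)%np.pi-np.pi/2; r=-np.degrees(e)/30   # tool z down
    print("clock %.2f tcp"%s["clock"],np.round(s["tcp_pos"],4),"yawY %.1f"%np.degrees(a),"shares",np.round(d/.3,3),"spin",None if r is None else round(r,3),"q",np.round(s["joint_positions"],2))
E
python3 - <<'E'
from h import *
_,c=save("top","top1"); save("side","side1")
crop("top1",140,165,380,275,10/3,"top1c")
for n,p,z in [("desk",(239,198),.02),("parcel",(320,191),.02),("cards",(220,248),.06),("pad",(187,229),.018),("glue",(264,240),.096),("pack",(315,243),.036),("white",(361,234),.019)]: print(n,onz(c,p,z).round(3))
shift([.47,.1,.33],0)
E
```

```text
desk [0.593 0.26  0.02 ]
parcel [0.601 0.015 0.02 ]
cards [0.441 0.311 0.06 ]
pad [0.508 0.417 0.018]
glue [0.453 0.18  0.096]
pack [0.443 0.039 0.036]
white [ 0.464 -0.099  0.019]
clock 0.25 tcp [0.2793 0.5587 0.2308] yawY 63.4 shares [-1.252 -1.084 -0.33 ] spin 2.114 q [ 0.93  0.53  1.43  0.    1.18 -0.18]
```

View pics/top1c.png

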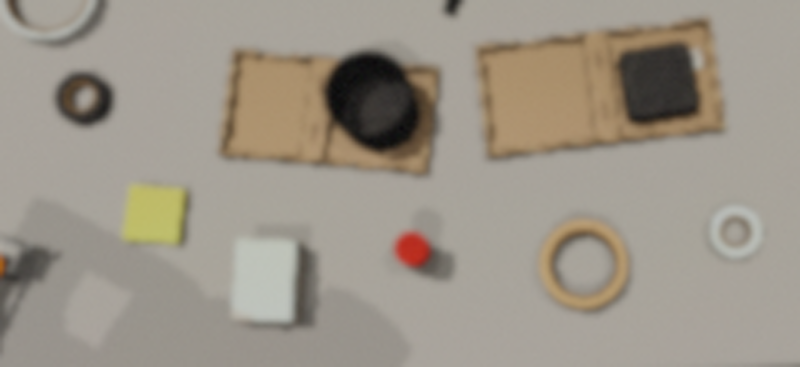

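Enlarged top view: desk tray corners (235,50),(438,66),(427,172),(222,156), parcel tray corners (478,45),(708,20),(722,128),(489,157), plus all five items clearly apart. Next, the wrist camera over the bench.

```bash
python3 -m handwheel '[[[-1,-0.9,-0.52,-0.06,-0.89],[-1,-0.9,-0.52,-0.06,-0.89],[-1,-0.9,-0.52,-0.06,-0.89],[-1,-0.9,-0.52,-0.06,-0.89],[-1,-0.9,-0.52,-0.06,-0.89]]]'; python3 -c "
from h import *
shift([.45,.30,.25],np.pi/2)"
```

```text
clock: 0.67
tcp_pos: [0.3908, 0.3898, 0.243]
tcp_rot: [-0.004, 1.0, -0.0, 0.0]
wrist_force: [0.6, 0.0, -0.2]
grip_width: 0.0854
grasp_force: 0.0
clock 0.67 tcp [0.3908 0.3898 0.243 ] yawY 90.4 shares [-0.195 -0.301 -0.023] spin 0.013 q [ 0.58  0.42  1.6  -0.    1.12 -1.  ]
```

```bash
python3 -m handwheel '[[[-1,-0.2,-0.3,-0.02,0.01],[-1,-0.2,-0.3,-0.02,0.01],[-1,-0.2,-0.3,-0.02,0.01],[-1,-0.2,-0.3,-0.02,0.01]]]'; python3 -c "
from h import *
save('wrist','w1')"; python3 -m handwheel '[[[-1,0,-0.8,0,0],[-1,0,-0.8,0,0],[-1,0,-0.8,0,0],[-1,0,-0.8,0,0],[-1,0,-0.8,0,0]]]';python3 -m handwheel '[[[-1,0,-0.15,0,0],[-1,0,-0.15,0,0],[-1,0,-0.15,0,0]]]'; python3 -c "
from h import *
save('wrist','w2')
a=cv2.imread('pics/w1.png');b=cv2.imread('pics/w2.png')
cv2.imwrite('pics/w1b.png',cv2.resize(a,(800,500),interpolation=cv2.INTER_CUBIC));cv2.imwrite('pics/w2b.png',cv2.resize(b,(800,500),interpolation=cv2.INTER_CUBIC))"
```

```text
clock: 1.0
tcp_pos: [0.454, 0.2975, 0.2494]
tcp_rot: [0.004, 1.0, -0.001, 0.001]
wrist_force: [-0.4, 1.0, 0.3]
grip_width: 0.0854
grasp_force: 0.0
clock: 1.47
tcp_pos: [0.449, 0.0928, 0.2489]
tcp_rot: [0.0, 1.0, 0.0, -0.0]
wrist_force: [0.3, 0.2, -0.6]
grip_width: 0.0856
grasp_force: 0.0
clock: 1.72
tcp_pos: [0.4498, 0.047, 0.2489]
tcp_rot: [0.003, 1.0, 0.0, -0.0]
wrist_force: [0.2, 0.9, -0.0]
grip_width: 0.0849
grasp_force: 0.0
```

View pics/w1b.png

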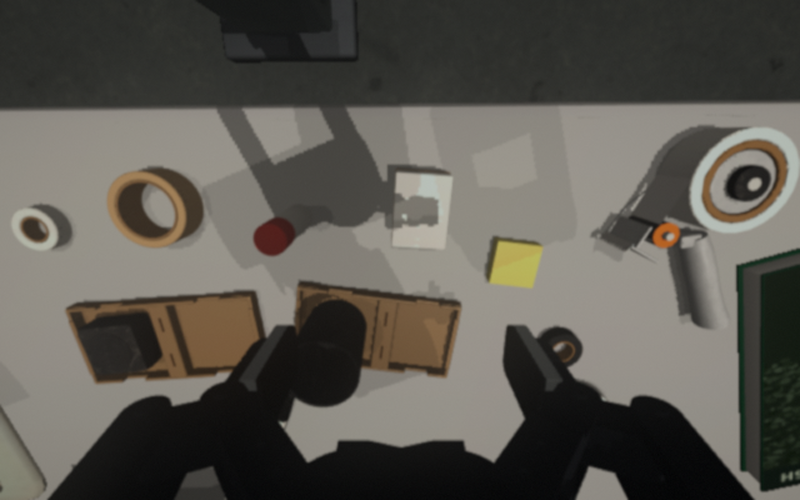

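View pics/w2b.png

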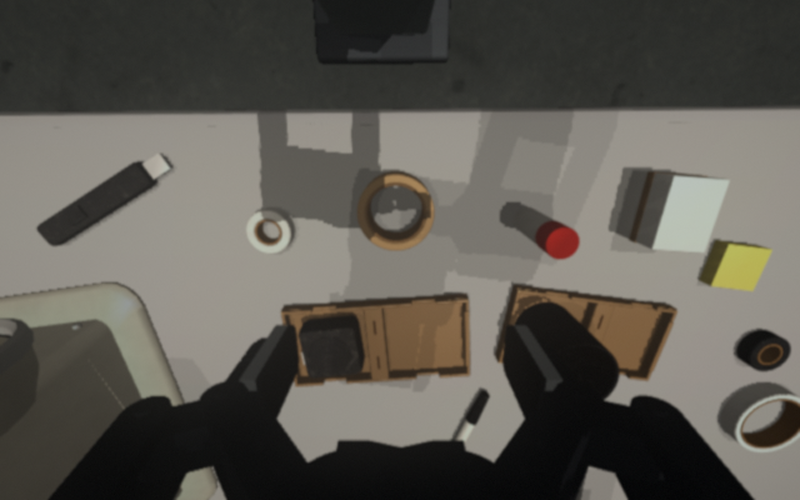

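w1 (800-px scale): card top (396,172)(452,173)(445,248)(392,246), pad top (498,239)(543,242)(534,288)(491,282), cap ≈(269,239), packing tape (147,209), white tape (36,229), desk tray corners (300,282)(461,301)(447,376). w2: card top (674,174)(729,181)(713,252)(652,249), pad (724,242)(771,248)(758,291)(711,285), cap (561,241), packing (396,210), white (269,231), parcel corners (283,307)(468,295)(470,373)(297,384), desk (513,285)(675,308)(650,378).

```bash
cat > m.py <<'E'
from h import *
c1,c2,ct=load("w1"),load("w2"),load("top1")
k=lambda p:(np.array(p)+.5)*.8-.5
tt=lambda p:(np.array(p)+.5)*.3-.5+[140,165]
P={"card0":[(396,172),(674,174)],"card1":[(452,173),(729,181)],"card2":[(445,248),(713,252)],"card3":[(392,246),(652,249)],
"pad0":[(498,239),(724,242)],"pad1":[(543,242),(771,248)],"pad2":[(534,288),(758,291)],"pad3":[(491,282),(711,285)],
"glue":[(269,239),(561,241)],"pack":[(147,209),(396,210)],"white":[(36,229),(269,231)],
"dNR":[(300,282),(513,285)],"dNL":[(461,301),(675,308)],"dFL":[(447,376),(650,378)],
"pNR":[(68,306),(283,307)],"pNL":[(255,292),(468,295)],"pFR":[(97,382),(297,384)]}
for n,(a,b) in P.items():
    X,r=tri([(c1,k(a)),(c2,k(b))]); print(n,X.round(4),*r)
print("pFL",onz(c2,k((470,373)),.018))
print("-- top cam")
T={"dFL":((235,50),.018),"dFR":((438,66),.018),"dNR":((427,172),.018),"dNL":((222,156),.018),"pFL":((478,45),.018),"pFR":((708,20),.018),"pNR":((722,128),.018),"pNL":((489,157),.018),
"pad":((155,214),.018),"glue":((413,249),.096),"pack":((585,264),.036),"white":((736,231),.019),"card":((264,279),.062)}
for n,(p,z) in T.items(): print(n,onz(ct,tt(p),z).round(4))
E
python3 m.py
```

```text
card0 [0.4045 0.2934 0.0592] [-0.  -0.7] [-0.1  0.6]
card1 [0.4083 0.3437 0.0602] [-0.1  1.7] [ 0.4 -1.7]
card2 [0.4741 0.3384 0.07  ] [-0.   0.2] [ 0.  -0.2]
card3 [0.4746 0.2888 0.0593] [ 0.  -0.1] [-0.   0.1]
pad0 [0.4832 0.4044 0.0075] [ 0.  -0.1] [-0.   0.1]
pad1 [0.4871 0.4524 0.0129] [-0.   1.1] [ 0.1 -1.1]
pad2 [0.5362 0.445  0.0216] [-0. -0.] [0. 0.]
pad3 [0.5324 0.3991 0.0126] [-0. -0.] [0. 0.]
glue [0.4567 0.1844 0.0933] [-0.  -0.6] [-0.   0.6]
pack [0.4412 0.0423 0.0327] [-0.1 -0.8] [0.  0.8]
white [ 0.4658 -0.0943  0.0156] [-0.  -0.2] [0.  0.2]
dNR [ 5.362e-01  1.784e-01 -1.000e-04] [-0.   0.1] [-0.  -0.1]
dNL [0.56   0.3668 0.0095] [-0.   1.6] [-0.1 -1.6]
dFL [0.6544 0.3526 0.0176] [-0.  -0.3] [0.1 0.3]
pNR [ 0.5581 -0.0904  0.0125] [ 0.1 -0.6] [-0.   0.6]
pNL [0.547  0.1255 0.0037] [-0.   0.1] [-0.  -0.1]
pFR [ 0.6625 -0.0835  0.015 ] [ 0.1 -0.2] [-0.   0.2]
pFL [0.64486439 0.13056679 0.018     ]
-- top cam
dFL [0.6559 0.3471 0.018 ]
dFR [0.6305 0.1625 0.018 ]
dNR [0.5332 0.1757 0.018 ]
dNL [0.5581 0.3595 0.018 ]
pFL [0.6482 0.1253 0.018 ]
pFR [ 0.6601 -0.0864  0.018 ]
pNR [ 0.5586 -0.0919  0.018 ]
pNL [0.5438 0.1195 0.018 ]
pad [0.5087 0.4196 0.018 ]
glue [0.4549 0.1814 0.096 ]
pack [0.4407 0.0384 0.036 ]
white [ 0.4644 -0.0975  0.019 ]
card [0.4404 0.3136 0.062 ]
```

```bash
cat >> m.py <<'E'
print("---- fixed z")
Z={"card":.062,"pad":.018,"d":.018,"p":.018}
acc={}
for n,(a,b) in P.items():
    if n[:-1] in("card","pad") or n[0] in "d" or n in("pNR","pNL","pFR"):
        z=.062 if n[:4]=="card" else .018
        print(n,onz(c1,k(a),z)[:2].round(4),onz(c2,k(b),z)[:2].round(4))
for n,p in {"a":(129,185),"b":(188,188),"c":(183,245),"d":(123,239)}.items(): print("padtop",onz(ct,tt(p),.018)[:2].round(4))
print("cup",onz(ct,tt((372,100)),.1)[:2].round(4))
shift([.440,.315,.13],np.radians(86))
E
python3 m.py | sed -n '/fixed/,$p'
```

```text
---- fixed z
card0 [0.405  0.2935] [0.4035 0.2913]
card1 [0.4062 0.3435] [0.41   0.3422]
card2 [0.4763 0.3394] [0.477  0.3458]
card3 [0.4739 0.2888] [0.4736 0.2867]
pad0 [0.4803 0.4015] [0.48   0.3946]
pad1 [0.484  0.4502] [0.4871 0.4473]
pad2 [0.5378 0.4465] [0.5377 0.4488]
pad3 [0.5301 0.3976] [0.5301 0.394 ]
dNR [0.5286 0.184 ] [0.5287 0.1723]
dNL [0.5533 0.3651] [0.5583 0.3604]
dFL [0.6546 0.3526] [0.6534 0.352 ]
pNR [ 0.5564 -0.0851] [ 0.5544 -0.0882]
pNL [0.5404 0.1319] [0.5407 0.1226]
pFR [ 0.6606 -0.0807] [ 0.6597 -0.0824]
padtop [0.5363 0.443 ]
padtop [0.5306 0.3902]
padtop [0.4795 0.3947]
padtop [0.4878 0.448 ]
cup [0.5836 0.2118]
clock 1.77 tcp [0.4496 0.0484 0.2489] yawY 89.7 shares [0.036 0.888 0.397] spin 0.124 q [-0.14  0.27  1.83  0.    1.05 -1.71]
```

```bash
for i in 1 2; do :; done; python3 -m handwheel '[[[-1,0.03,0.89,0.2,0.12],[-1,0.03,0.89,0.2,0.12],[-1,0.03,0.89,0.2,0.12],[-1,0.03,0.89,0.2,0.12],[-1,0.03,0.89,0.2,0.12]]]'; python3 -c "
from h import *
shift([.4405,.3155,.12],np.radians(86))"
```

```text
clock: 2.18
tcp_pos: [0.4417, 0.2556, 0.2028]
tcp_rot: [0.031, 1.0, 0.0, -0.0]
wrist_force: [0.4, -0.5, 0.2]
grip_width: 0.0857
grasp_force: 0.0
clock 2.18 tcp [0.4417 0.2556 0.2028] yawY 86.4 shares [0.016 0.199 0.276] spin 0.014 q [ 0.3   0.41  1.75  0.    0.98 -1.2 ]
```

```bash
python3 -m handwheel '[[[-1,0.015,0.2,0.1,0.01],[-1,0.015,0.2,0.27,0.01],[-1,0.015,0.2,0.27,0.01],[-1,0.015,0.2,0.27,0.01],[-1,0.015,0.2,0.27,0.01]]]'; python3 -c "
from h import *
shift([.4405,.3155,.024],np.radians(86))
save('wrist','w3')"
```

```text
clock: 2.6
tcp_pos: [0.4405, 0.3132, 0.1211]
tcp_rot: [0.033, 0.999, -0.001, -0.002]
wrist_force: [-0.1, -0.4, 0.7]
grip_width: 0.0855
grasp_force: 0.0
clock 2.60 tcp [0.4405 0.3132 0.1211] yawY 86.2 shares [-0.001  0.008  0.324] spin 0.006 q [ 0.41  0.58  1.74  0.    0.83 -1.09]
```

View pics/w3.png

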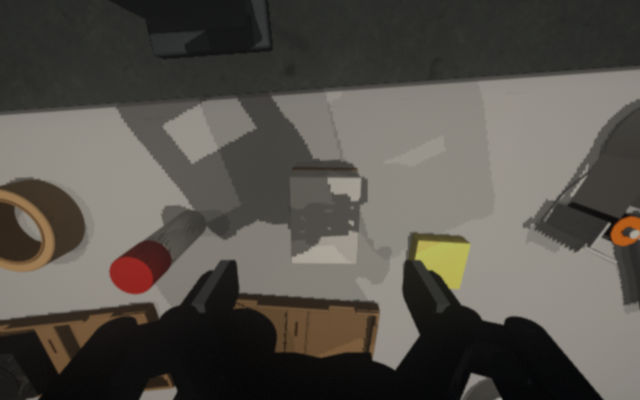

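Card pack top at (291..361, 177..264), midway between the fingers (228, 412) and square to them. Descend and grip.

```bash
python3 -m handwheel '[[[-1,0,0.01,0.1,0],[-1,0,0.01,0.2,0],[-1,0,0.01,0.3,0],[-1,0,0.01,0.32,0],[-1,0,0.01,0.32,0]]]';python3 -m handwheel '[[[1,0,0,0,0],[1,0,0,0,0],[1,0,0,0,0],[1,0,0,0,0],[1,0,0,0,0]]]'; python3 -m handwheel '[[[1,0,0,0,0],[1,0,0,0,0],[1,0,0,0,0],[1,0,0,0,0],[1,0,0,0,0]]]'
```

```text
clock: 3.07
tcp_pos: [0.443, 0.3138, 0.0263]
tcp_rot: [0.036, 0.999, -0.0, -0.001]
wrist_force: [-1.2, 0.2, 0.3]
grip_width: 0.0858
grasp_force: 0.0
clock: 3.48
tcp_pos: [0.4449, 0.315, 0.0287]
tcp_rot: [0.036, 0.999, 0.001, 0.002]
wrist_force: [-0.4, -0.6, 6.9]
grip_width: 0.0513
grasp_force: 63.7
clock: 3.9
tcp_pos: [0.4449, 0.315, 0.0286]
tcp_rot: [0.036, 0.999, 0.001, 0.002]
wrist_force: [0.5, 0.2, 7.1]
grip_width: 0.051
grasp_force: 63.7
```

```bash
python3 -m handwheel '[[[1,0,0,-0.13,0],[1,0,0,-0.25,0],[1,0,0,-0.38,0],[1,0,0,-0.45,0],[1,0,0,-0.45,0]]]'; python3 -c "
from h import *
shift([.605,.3175,.16],np.radians(82.3))"
```

```text
clock: 4.32
tcp_pos: [0.4465, 0.316, 0.1673]
tcp_rot: [0.035, 0.999, 0.003, 0.006]
wrist_force: [1.1, 0.1, -1.4]
grip_width: 0.0512
grasp_force: 63.3
clock 4.32 tcp [0.4465 0.316  0.1673] yawY 85.9 shares [-0.526  0.042  0.031] spin 0.122 q [ 0.41  0.51  1.7  -0.    0.92 -1.09]
```

```bash
python3 -m handwheel '[[[1,-0.53,0.042,0,0.12],[1,-0.53,0.042,0,0.12],[1,-0.53,0.042,0,0.12],[1,-0.53,0.042,0,0.12],[1,-0.53,0.042,0,0.12]]]'; python3 -m handwheel '[[[1,0,0,0,0],[1,0,0,0,0]]]'; python3 -c "
from h import *
shift([.605,.3175,.06],np.radians(82.3))
save('wrist','w4')"
```

```text
clock: 4.73
tcp_pos: [0.6107, 0.3148, 0.1613]
tcp_rot: [0.068, 0.998, 0.001, 0.005]
wrist_force: [0.6, 0.8, 0.2]
grip_width: 0.0511
grasp_force: 63.2
clock: 4.9
tcp_pos: [0.6011, 0.3151, 0.1601]
tcp_rot: [0.067, 0.998, -0.001, -0.002]
wrist_force: [0.2, -0.2, -1.7]
grip_width: 0.0512
grasp_force: 63.2
clock 4.90 tcp [0.6011 0.3151 0.1601] yawY 82.3 shares [-0.013  0.01   0.334] spin 0.0 q [ 0.32  0.68  1.35  0.    1.12 -1.12]
```

View pics/w4.png

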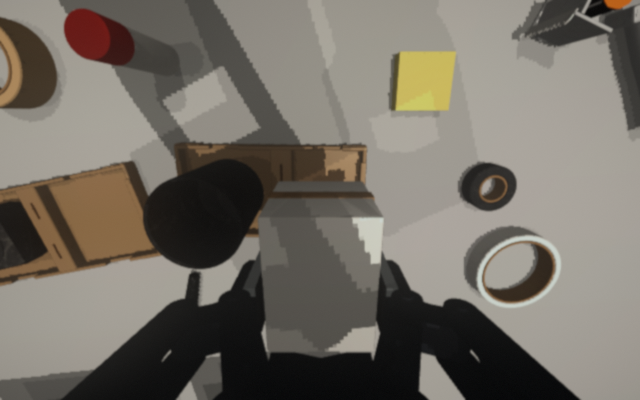

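```bash
python3 -c "
from h import *
c=load('w4')
for p in [(260,218),(384,217)]: print(onz(c,p,.1936).round(4))
for p in [(274,182),(369,181)]: print(onz(c,p,.1316).round(4))
for p in [(367,146),(177,144)]: print('tray',onz(c,p,.018).round(4))
"
```

```text
[0.5604 0.2964 0.1936]
[0.5666 0.3456 0.1936]
[0.5602 0.2924 0.1316]
[0.5672 0.3494 0.1316]
tray [0.5616 0.366  0.018 ]
tray [0.5352 0.1835 0.018 ]
```

```bash
python3 -m handwheel '[[[1,-0.015,0.016,0.1,0],[1,-0.015,0.016,0.2,0],[1,-0.015,0.016,0.3,0],[1,-0.015,0.016,0.36,0],[1,-0.015,0.016,0.41,0]]]'; python3 -m handwheel '[[[1,0,0,0.007,0],[1,0,0,0.013,0],[1,0,0,0.013,0]]]'
```

```text
clock: 5.37
tcp_pos: [0.6046, 0.3197, 0.0361]
tcp_rot: [0.066, 0.998, -0.001, -0.002]
wrist_force: [0.2, -0.6, -1.4]
grip_width: 0.0512
grasp_force: 63.3
clock: 5.62
tcp_pos: [0.6081, 0.3203, 0.0353]
tcp_rot: [0.067, 0.998, 0.0, 0.001]
wrist_force: [0.4, 0.2, -1.4]
grip_width: 0.0515
grasp_force: 63.3
```

```bash
python3 -m handwheel '[[[1,0.008,0,0.007,0],[1,0.008,0,0.007,0],[1,0.008,0,0.012,0],[1,0.008,0,0.012,0]]]'
```

```text
clock: 5.95
tcp_pos: [0.606, 0.3204, 0.0318]
tcp_rot: [0.067, 0.998, 0.0, 0.001]
wrist_force: [-0.1, 0.7, 0.2]
grip_width: 0.0508
grasp_force: 63.6
```

```bash
python3 -m handwheel '[[[1,0,0,0.003,0],[1,0,0,0.004,0],[-0.6,0,0,0.004,0],[-0.6,0,0,0.004,0],[-0.6,0,0,0.004,0]]]'; python3 -m handwheel '[[[-0.6,0,0,0,0],[-0.6,0,0,-0.05,0],[-0.6,0,0,-0.15,0],[-0.6,0,0,-0.28,0],[-0.6,0,0,-0.4,0]]]';  python3 -c "
from h import *
shift([.5085,.421,.16],np.radians(84))"
```

```text
clock: 6.37
tcp_pos: [0.6057, 0.3202, 0.0297]
tcp_rot: [0.067, 0.998, 0.0, 0.0]
wrist_force: [-0.3, -0.7, -0.7]
grip_width: 0.0681
grasp_force: 0.0
clock: 6.78
tcp_pos: [0.6051, 0.3199, 0.1512]
tcp_rot: [0.067, 0.998, -0.0, -0.001]
wrist_force: [0.3, 0.6, 0.6]
grip_width: 0.0682
grasp_force: 0.0
clock 6.78 tcp [0.6051 0.3199 0.1512] yawY 82.3 shares [ 0.364  0.291 -0.029] spin -0.056 q [ 0.32  0.7   1.34 -0.    1.11 -1.11]
```

```bash
python3 -m handwheel '[[[-0.6,0.364,0.291,0,-0.056],[-1,0.364,0.291,0,-0.056],[-1,0.364,0.291,0,-0.056],[-1,0.364,0.291,0,-0.056],[-1,0.364,0.291,0,-0.056]]]'; python3 -m handwheel '[[[-1,0,0,0.05,0],[-1,0,0,0.05,0],[-1,0,0,0.05,0]]]'; python3 -c "
from h import *
shift([.5085,.421,.002],np.radians(84))
save('wrist','w5')"
```

```text
clock: 7.2
tcp_pos: [0.5053, 0.4241, 0.1506]
tcp_rot: [0.05, 0.999, 0.0, -0.001]
wrist_force: [-0.0, -0.6, -0.5]
grip_width: 0.0852
grasp_force: 0.0
clock: 7.45
tcp_pos: [0.5092, 0.4202, 0.1342]
tcp_rot: [0.053, 0.999, -0.001, -0.001]
wrist_force: [-1.2, 1.1, 0.3]
grip_width: 0.0853
grasp_force: 0.0
clock 7.45 tcp [0.5092 0.4202 0.1342] yawY 84.0 shares [0.002 0.003 0.441] spin -0.001 q [ 0.52  0.69  1.42 -0.    1.04 -0.94]
```

View pics/w5.png

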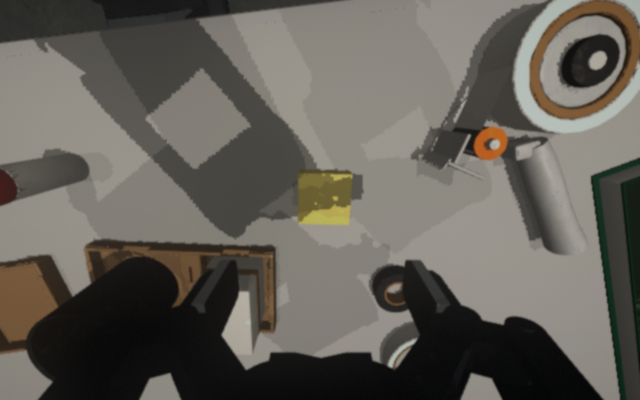

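```bash
python3 -c "
from h import *
c=load('w5')
print(onz(c,(325,197.5),.018).round(4), onz(c,(392,288),.02).round(4))
for p in [(298,170),(352,171),(351,225),(298,222)]: print(onz(c,p,.018).round(4))
"
```

```text
[0.5084 0.4245 0.018 ] [0.6122 0.4837 0.02  ]
[0.48   0.4027 0.018 ]
[0.486  0.4513 0.018 ]
[0.5386 0.4467 0.018 ]
[0.5302 0.3962 0.018 ]
```

```bash
python3 -m handwheel '[[[-1,0.002,0.009,0.1,0],[-1,0.002,0.009,0.22,0],[-1,0.002,0.009,0.32,0],[-1,0.002,0.009,0.4,0],[-1,0.002,0.009,0.435,0]]]'; python3 -m handwheel '[[[-1,0,0,0,0],[-1,0,0,0,0],[-0.4,0,0,0,0],[-0.1,0,0,0,0],[-0.1,0,0,0,0]]]'
```

```text
clock: 7.92
tcp_pos: [0.5077, 0.4221, 0.0009]
tcp_rot: [0.053, 0.999, -0.001, -0.002]
wrist_force: [-0.8, 0.2, -0.6]
grip_width: 0.0856
grasp_force: 0.0
clock: 8.33
tcp_pos: [0.5098, 0.4246, 0.0061]
tcp_rot: [0.052, 0.999, 0.001, 0.001]
wrist_force: [0.7, -1.6, 0.9]
grip_width: 0.0518
grasp_force: 0.1
```

```bash
python3 -m handwheel '[[[-0.1,0,0,0.01,0],[1,0,0,0.01,0],[1,0,0,0.01,0],[1,0,0,0.01,0],[1,0,0,0.01,0]]]'; python3 -m handwheel '[[[1,0,0,0,0],[1,0,0,-0.1,0],[1,0,0,-0.2,0],[1,0,0,-0.32,0],[1,0,0,-0.44,0]]]'; python3 -m handwheel '[[[1,0,0,0,0],[1,0,0,0,0]]]'; python3 -c "
from h import *
shift([.6035,.3205,.155],np.radians(82.3))"
```

```text
clock: 8.75
tcp_pos: [0.5097, 0.4246, 0.0061]
tcp_rot: [0.052, 0.999, 0.001, 0.002]
wrist_force: [-3.6, -3.0, 18.3]
grip_width: 0.0482
grasp_force: 59.6
clock: 9.17
tcp_pos: [0.5081, 0.4238, 0.135]
tcp_rot: [0.052, 0.999, -0.0, -0.0]
wrist_force: [1.0, 0.3, -0.8]
grip_width: 0.0479
grasp_force: 63.8
clock: 9.33
tcp_pos: [0.5103, 0.4252, 0.1371]
tcp_rot: [0.052, 0.999, 0.002, 0.003]
wrist_force: [0.1, -0.2, -0.9]
grip_width: 0.0483
grasp_force: 63.9
clock 9.33 tcp [0.5103 0.4252 0.1371] yawY 84.0 shares [-0.346 -0.314 -0.059] spin 0.057 q [ 0.53  0.68  1.41 -0.    1.03 -0.94]
```

```bash
python3 -m handwheel '[[[1,-0.31,-0.05,-0.08,0.057],[1,-0.31,-0.05,-0.08,0.057],[1,-0.31,-0.05,-0.08,0.057],[1,-0.31,-0.05,-0.08,0.057],[1,-0.31,-0.05,-0.08,0.057]]]'; python3 -m handwheel '[[[1,0,0,0,0],[1,0,0,0,0]]]'; python3 -c "
from h import *
shift([.605,.3215,.155],np.radians(82.3))
save('wrist','w6'); crop('w6',60,100,380,340,2.5,'w6c')"
```

```text
clock: 9.75
tcp_pos: [0.5989, 0.3983, 0.1553]
tcp_rot: [0.068, 0.998, -0.001, -0.002]
wrist_force: [-0.9, 0.4, -0.0]
grip_width: 0.0483
grasp_force: 63.9
clock: 9.92
tcp_pos: [0.597, 0.3995, 0.1554]
tcp_rot: [0.067, 0.998, -0.001, -0.002]
wrist_force: [0.4, -0.3, -1.1]
grip_width: 0.0484
grasp_force: 63.9
clock 9.92 tcp [0.597  0.3995 0.1554] yawY 82.4 shares [-0.061 -0.254  0.002] spin 0.002 q [ 0.43  0.74  1.24  0.    1.17 -1.  ]
```

View pics/w6c.png

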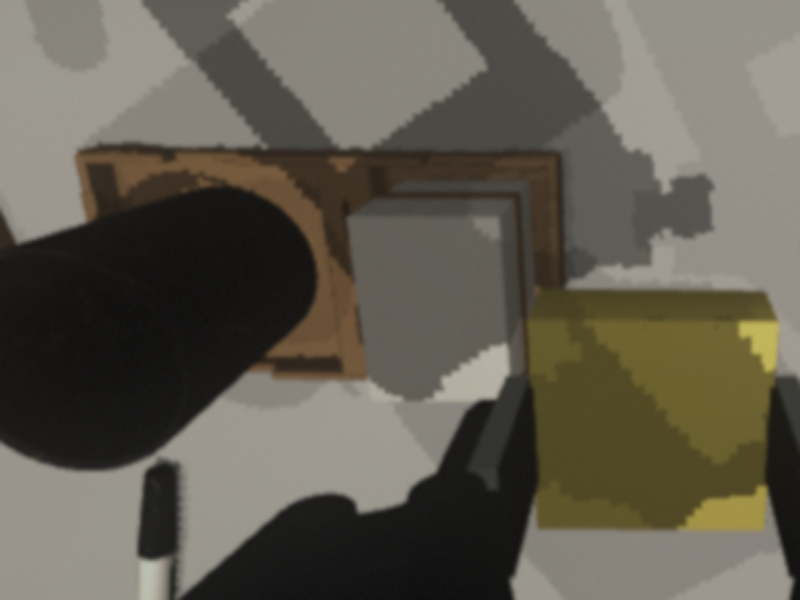

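Card pack stands in the compartment (top corners ≈(348,212),(503,212),(510,400),(370,398) in the crop) with clearance to the walls; the pad is held square, top corners (530,320),(778,320),(765,528),(537,528).

```bash
python3 -c "
from h import *
c=load('w6')
q=lambda p:(np.array(p)+.5)/2.5-.5+[60,100]
C=np.array([onz(c,q(p),.065) for p in [(348,212),(503,212),(510,400),(370,398)]]);print(C.round(4),C.mean(0))
D=np.array([onz(c,q(p),.1673) for p in [(530,320),(778,320),(765,528),(537,528)]]);print(D.round(4),D.mean(0))
print('tray',[onz(c,q(p),.018).round(4) for p in [(80,150),(560,150)]])
"
```

```text
[[0.5635 0.3022 0.065 ]
 [0.5703 0.3532 0.065 ]
 [0.6394 0.342  0.065 ]
 [0.6319 0.2919 0.065 ]] [0.60125888 0.32233945 0.065     ]
[[0.5696 0.3794 0.1673]
 [0.5759 0.4272 0.1673]
 [0.6238 0.4206 0.1673]
 [0.6174 0.372  0.1673]] [0.59668854 0.39978765 0.1673    ]
tray [array([0.5346, 0.1834, 0.018 ]), array([0.5592, 0.3684, 0.018 ])]
```

```bash
python3 -c "
from h import *
shift([.6016,.322,.0725],np.radians(82.3))"
```

```text
clock 9.97 tcp [0.5973 0.3997 0.1558] yawY 82.4 shares [-0.049 -0.254  0.278] spin 0.003 q [ 0.43  0.74  1.23  0.    1.17 -1.  ]
```

```bash
python3 -m handwheel '[[[1,-0.049,-0.254,0,0],[1,-0.049,-0.254,0,0],[1,-0.049,-0.254,0.08,0],[1,-0.049,-0.254,0.16,0],[1,-0.049,-0.254,0.24,0]]]'; python3 -m handwheel '[[[1,0,0,0.01,0],[1,0,0,0.02,0],[1,0,0,0.03,0],[1,0,0,0.03,0]]]'; python3 -c "
from h import *
shift([.6016,.322,.071],np.radians(82.3))"
```

```text
clock: 10.38
tcp_pos: [0.6033, 0.3217, 0.085]
tcp_rot: [0.067, 0.998, 0.0, 0.0]
wrist_force: [-0.5, 0.7, -0.5]
grip_width: 0.0482
grasp_force: 63.9
clock: 10.72
tcp_pos: [0.6042, 0.3226, 0.0769]
tcp_rot: [0.067, 0.998, 0.0, 0.001]
wrist_force: [-0.1, 0.2, -0.4]
grip_width: 0.0481
grasp_force: 63.9
clock 10.72 tcp [0.6042 0.3226 0.0769] yawY 82.3 shares [ 0.008 -0.003  0.02 ] spin 0.002 q [ 0.33  0.79  1.38 -0.    0.97 -1.11]
```

```bash
python3 -m handwheel '[[[1,0.006,0,0.006,0],[1,0.006,0,0.013,0],[1,0.006,0,0.013,0]]]';python3 -m handwheel '[[[1,0,0,0.003,0],[1,0,0,0.007,0],[1,0,0,0.007,0]]]'
```

```text
clock: 10.97
tcp_pos: [0.6021, 0.3223, 0.0727]
tcp_rot: [0.067, 0.998, 0.0, 0.0]
wrist_force: [0.5, 0.3, -0.6]
grip_width: 0.0486
grasp_force: 63.9
clock: 11.22
tcp_pos: [0.6024, 0.3223, 0.0713]
tcp_rot: [0.067, 0.998, 0.0, 0.0]
wrist_force: [-1.6, -0.1, 4.2]
grip_width: 0.0478
grasp_force: 64.4
```

```bash
python3 -m handwheel '[[[-0.5,0,0,0,0],[-0.5,0,0,0,0],[-0.5,0,0,0,0],[-0.5,0,0,0,0]]]';python3 -m handwheel '[[[-0.5,0,0,-0.06,0],[-0.5,0,0,-0.15,0],[-0.5,0,0,-0.28,0],[-0.5,0,0,-0.4,0],[-0.5,0,0,-0.45,0]]]';  python3 -c "
from h import *
shift([.465,-.094,.2],np.radians(90))"
```

```text
clock: 11.55
tcp_pos: [0.602, 0.322, 0.0698]
tcp_rot: [0.067, 0.998, -0.0, -0.0]
wrist_force: [-0.2, -0.2, -0.1]
grip_width: 0.0641
grasp_force: 0.0
clock: 11.97
tcp_pos: [0.6046, 0.323, 0.2107]
tcp_rot: [0.067, 0.998, 0.002, 0.004]
wrist_force: [0.2, -0.0, 1.0]
grip_width: 0.0643
grasp_force: 0.0
clock 11.97 tcp [0.6046 0.323  0.2107] yawY 82.3 shares [ 0.275 -1.44   0.028] spin -0.257 q [ 0.33  0.63  1.3   0.    1.21 -1.11]
```

```bash
python3 -m handwheel '[[[-1,0.13,-0.7,0,-0.25],[-1,0.13,-0.7,0,-0.25],[-1,0.13,-0.7,0,-0.25],[-1,0.13,-0.7,0,-0.25],[-1,0.13,-0.7,0,-0.25]]]'; python3 -c "
from h import *
shift([.465,-.095,.2],np.radians(90))"
```

```text
clock: 12.38
tcp_pos: [0.5359, 0.1228, 0.2051]
tcp_rot: [0.001, 1.0, -0.0, 0.0]
wrist_force: [1.0, -0.7, -0.1]
grip_width: 0.0852
grasp_force: 0.0
clock 12.38 tcp [0.5359 0.1228 0.2051] yawY 89.8 shares [ 0.235 -0.727  0.017] spin -0.005 q [ 0.02  0.46  1.65 -0.    1.03 -1.55]
```

```bash
python3 -m handwheel '[[[-1,0.235,-0.727,0.1,0],[-1,0.235,-0.727,0.1,0],[-1,0.235,-0.727,0.2,0],[-1,0.235,-0.727,0.25,0],[-1,0.235,-0.727,0.25,0]]]'; python3 -c "
from h import *
shift([.465,-.095,.13],np.radians(90))"
```

```text
clock: 12.8
tcp_pos: [0.4753, -0.0652, 0.1453]
tcp_rot: [0.002, 1.0, -0.0, 0.001]
wrist_force: [0.3, -0.9, -1.0]
grip_width: 0.0852
grasp_force: 0.0
clock 12.80 tcp [ 0.4753 -0.0652  0.1453] yawY 89.8 shares [ 0.034 -0.1    0.051] spin -0.006 q [-0.37  0.47  1.88 -0.    0.79 -1.94]
```

```bash
python3 -m handwheel '[[[-1,0.034,-0.1,0.05,0],[-1,0.034,-0.1,0.05,0],[-1,0.034,-0.1,0.05,0],[-1,0.034,-0.1,0.05,0]]]'; python3 -c "
from h import *
shift([.465,-.095,.002],np.radians(90))
save('wrist','w7'); crop('w7',160,80,480,320,2.5,'w7c')"
```

```text
clock: 13.13
tcp_pos: [0.4655, -0.0933, 0.1303]
tcp_rot: [0.002, 1.0, 0.0, 0.0]
wrist_force: [0.4, -0.3, -0.4]
grip_width: 0.0853
grasp_force: 0.0
clock 13.13 tcp [ 0.4655 -0.0933  0.1303] yawY 89.7 shares [ 0.002 -0.006  0.428] spin -0.009 q [-0.43  0.49  1.9   0.    0.75 -2.  ]
```

View pics/w7c.png

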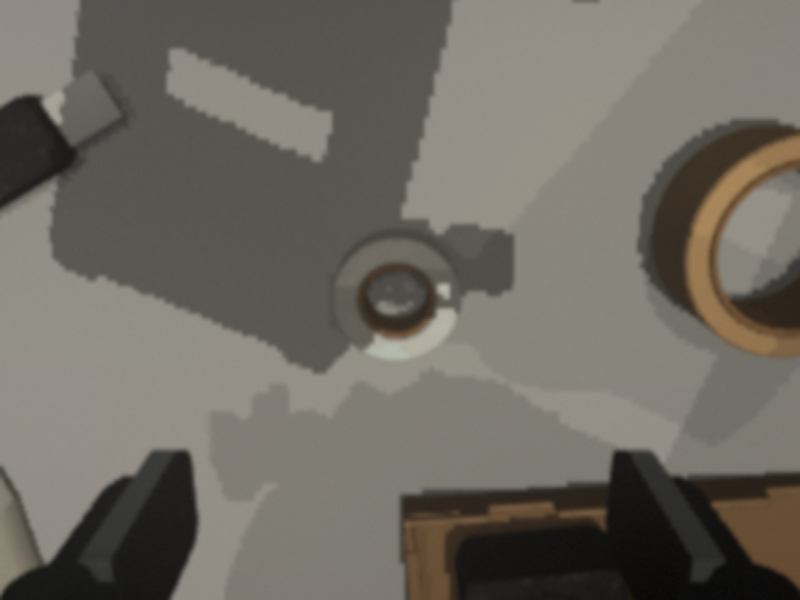

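The white roll's top rim is centred at (397,297) in the crop, midway between the fingers.

```bash
python3 -c "
from h import *
c=load('w7')
q=lambda p:(np.array(p)+.5)/2.5-.5+[160,80]
X=onz(c,q((397,297)),.019);print(X)
shift([X[0],X[1],.004],np.radians(90))
"
```

```text
[ 0.46390598 -0.09517909  0.019     ]
clock 13.18 tcp [ 0.4658 -0.0928  0.1306] yawY 89.8 shares [ 0.007 -0.008  0.422] spin -0.006 q [-0.43  0.49  1.9   0.    0.75 -2.  ]
```

```bash
python3 -m handwheel '[[[-1,0.006,-0.008,0.1,0],[-1,0.006,-0.008,0.2,0],[-1,0.006,-0.008,0.32,0],[-1,0.006,-0.008,0.4,0],[-1,0.006,-0.008,0.42,0]]]'; python3 -m handwheel '[[[-1,0,0,0,0],[-0.6,0,0,0,0],[-0.2,0,0,0,0],[-0.2,0,0,0,0],[1,0,0,0,0]]]';python3 -m handwheel '[[[1,0,0,0,0],[1,0,0,0,0],[1,0,0,0,0],[1,0,0,0,0]]]'
```

```text
clock: 13.6
tcp_pos: [0.4627, -0.0938, 0.0018]
tcp_rot: [0.0, 1.0, 0.001, -0.002]
wrist_force: [-0.5, 0.2, -0.1]
grip_width: 0.0853
grasp_force: 0.0
clock: 14.02
tcp_pos: [0.4645, -0.096, 0.0062]
tcp_rot: [0.002, 1.0, -0.001, 0.002]
wrist_force: [-0.2, 2.1, 7.7]
grip_width: 0.045
grasp_force: 60.0
clock: 14.35
tcp_pos: [0.4645, -0.0961, 0.0063]
tcp_rot: [0.002, 1.0, -0.001, 0.002]
wrist_force: [0.3, 1.6, 8.5]
grip_width: 0.0448
grasp_force: 60.0
```

```bash
python3 -m handwheel '[[[1,0,0,-0.13,0],[1,0,0,-0.26,0],[1,0,0,-0.4,0],[1,0,0,-0.54,0],[1,0,0,-0.65,0]]]'; python3 -m handwheel '[[[1,-0.2,0.7,0,0.25],[1,-0.2,0.7,0,0.25],[1,-0.2,0.7,0,0.25],[1,-0.2,0.7,0,0.25],[1,-0.2,0.7,0,0.25]]]'; python3 -c "
from h import *
shift([.6,.40,.175],np.radians(82.3))"
```

```text
clock: 14.77
tcp_pos: [0.4636, -0.0959, 0.203]
tcp_rot: [0.002, 1.0, -0.001, 0.002]
wrist_force: [1.6, 0.2, -1.2]
grip_width: 0.0452
grasp_force: 62.1
clock: 15.18
tcp_pos: [0.5197, 0.1002, 0.2006]
tcp_rot: [0.068, 0.998, 0.0, 0.001]
wrist_force: [1.7, -1.2, -0.6]
grip_width: 0.0448
grasp_force: 62.1
clock 15.18 tcp [0.5197 0.1002 0.2006] yawY 82.3 shares [-0.13   1.026  0.086] spin -0.001 q [-0.02  0.44  1.71 -0.    0.99 -1.46]
```

```bash
python3 -m handwheel '[[[1,-0.13,0.98,0,0],[1,-0.13,0.98,0,0],[1,-0.13,0.98,0,0],[1,-0.13,0.98,0,0],[1,-0.13,0.98,0,0]]]';python3 -m handwheel '[[[1,-0.02,0.36,0.08,0],[1,-0.02,0.36,0.08,0],[1,-0.02,0.36,0.08,0],[1,-0.02,0.36,0.08,0],[1,-0.02,0.36,0.08,0]]]'; python3 -c "
from h import *
save('wrist','w8');crop('w8',60,100,380,340,2.5,'w8c')
shift([.602,.322,.092],np.radians(82.3))"
```

```text
clock: 15.6
tcp_pos: [0.5743, 0.3016, 0.2004]
tcp_rot: [0.067, 0.998, 0.0, 0.001]
wrist_force: [0.7, 0.0, 0.1]
grip_width: 0.0453
grasp_force: 62.1
clock: 16.02
tcp_pos: [0.5939, 0.407, 0.175]
tcp_rot: [0.066, 0.998, -0.0, -0.0]
wrist_force: [0.7, 0.0, 0.2]
grip_width: 0.0446
grasp_force: 62.1
clock 16.07 tcp [0.5942 0.4056 0.1755] yawY 82.4 shares [-0.063 -0.273  0.278] spin 0.002 q [ 0.44  0.72  1.22 -0.    1.21 -0.99]
```

View pics/w8c.png

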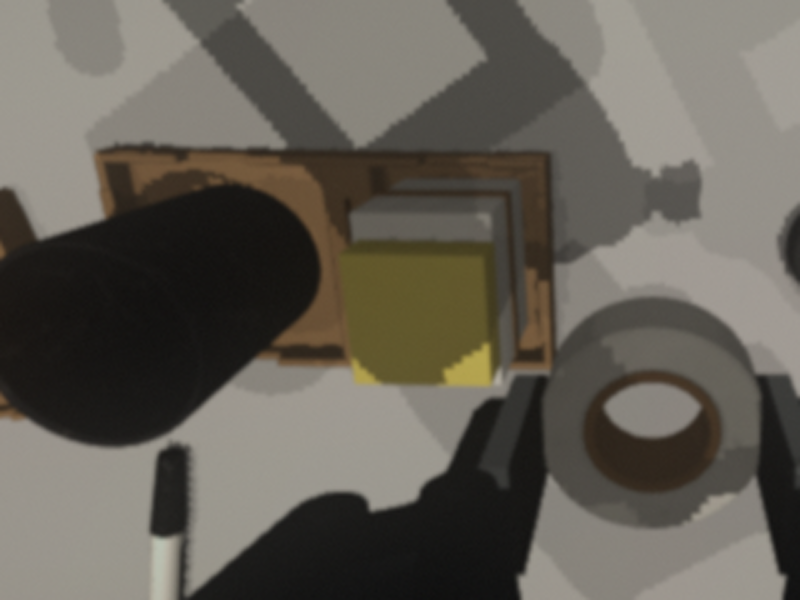

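Pad lies square on the cards (top corners (340,250),(490,247),(495,383),(352,383)); the held roll's top is centred at (652,427).

```bash
python3 -c "
from h import *
c=load('w8')
q=lambda p:(np.array(p)+.5)/2.5-.5+[60,100]
C=np.array([onz(c,q(p),.083) for p in [(340,250),(490,247),(495,383),(352,383)]]);m=C.mean(0);print(C.round(4),m)
zt=.1753-.0063+.019
D=onz(c,q((652,427)),zt);s=state()['tcp_pos'];print(D,D-s)
t=m-D+s; print(t); shift([t[0],t[1],.092],np.radians(82.3))
"
```

```text
[[0.5737 0.3029 0.083 ]
 [0.5793 0.3537 0.083 ]
 [0.63   0.3451 0.083 ]
 [0.6233 0.2938 0.083 ]] [0.60158492 0.32389918 0.083     ]
[0.59231736 0.40737931 0.188     ] [-0.00188908  0.00175916  0.01252284]
[0.603474   0.32214002 0.07047716]
clock 16.07 tcp [0.5942 0.4056 0.1755] yawY 82.4 shares [-0.068 -0.271  0.278] spin 0.002 q [ 0.44  0.72  1.22 -0.    1.21 -0.99]
```

```bash
python3 -m handwheel '[[[1,-0.066,-0.271,0,0],[1,-0.066,-0.271,0,0],[1,-0.066,-0.271,0.07,0],[1,-0.066,-0.271,0.16,0],[1,-0.066,-0.271,0.24,0]]]'; python3 -m handwheel '[[[1,0,0,0.01,0],[1,0,0,0.02,0],[1,0,0,0.02,0],[1,0,0,0.02,0]]]'; python3 -c "
from h import *
shift([.603,.3222,.089],np.radians(82.3))"
```

```text
clock: 16.48
tcp_pos: [0.6045, 0.3194, 0.1046]
tcp_rot: [0.069, 0.998, 0.0, 0.001]
wrist_force: [-0.5, 0.9, -0.7]
grip_width: 0.0448
grasp_force: 62.1
clock: 16.82
tcp_pos: [0.6048, 0.3225, 0.0992]
tcp_rot: [0.067, 0.998, 0.001, 0.001]
wrist_force: [0.5, 0.2, -0.4]
grip_width: 0.0449
grasp_force: 62.1
clock 16.82 tcp [0.6048 0.3225 0.0992] yawY 82.3 shares [ 0.006 -0.002  0.034] spin -0.001 q [ 0.33  0.76  1.37 -0.    1.01 -1.11]
```

```bash
python3 -m handwheel '[[[1,0.004,0,0.01,0],[1,0.004,0,0.02,0],[1,0.004,0,0.027,0],[1,0.004,0,0.027,0]]]';python3 -m handwheel '[[[1,0,0,0.004,0],[1,0,0,0.007,0],[1,0,0,0.007,0]]]'
```

```text
clock: 17.15
tcp_pos: [0.6026, 0.323, 0.0894]
tcp_rot: [0.067, 0.998, 0.0, 0.0]
wrist_force: [-0.0, 0.0, 1.2]
grip_width: 0.0444
grasp_force: 62.2
clock: 17.4
tcp_pos: [0.6026, 0.323, 0.0893]
tcp_rot: [0.067, 0.998, 0.0, 0.0]
wrist_force: [-3.1, -0.9, 9.8]
grip_width: 0.0448
grasp_force: 63.1
```

Contact reached; back off 1 mm, release, and rise.

```bash
python3 -m handwheel '[[[1,0,0,-0.006,0],[1,0,0,-0.006,0],[-0.45,0,0,-0.006,0],[-0.45,0,0,-0.006,0],[-0.45,0,0,-0.006,0]]]';python3 -m handwheel '[[[-0.45,0,0,0,0],[-0.45,0,0,-0.06,0],[-0.45,0,0,-0.15,0],[-0.45,0,0,-0.28,0],[-0.45,0,0,-0.4,0]]]';  python3 -c "
from h import *
c=load('w7')
q=lambda p:(np.array(p)+.5)/2.5-.5+[160,80]
for p in [(686,255),(800,357)]: print(onz(c,q(p),.036))
shift([.441,.041+.034,.2],np.radians(90))"
```

```text
clock: 17.82
tcp_pos: [0.6023, 0.3226, 0.0883]
tcp_rot: [0.067, 0.998, -0.0, -0.0]
wrist_force: [0.3, -0.2, -0.7]
grip_width: 0.0617
grasp_force: 0.0
clock: 18.23
tcp_pos: [0.6019, 0.3224, 0.209]
tcp_rot: [0.067, 0.998, -0.001, -0.001]
wrist_force: [1.1, 0.3, 1.0]
grip_width: 0.0621
grasp_force: 0.0
[0.44427232 0.00204429 0.036     ]
[0.48125962 0.04661574 0.036     ]
clock 18.23 tcp [0.6019 0.3224 0.209 ] yawY 82.3 shares [ 0.421 -0.889  0.032] spin -0.257 q [ 0.33  0.63  1.3  -0.    1.22 -1.11]
```

```bash
python3 -m handwheel '[[[-0.1,0.421,-0.87,0,-0.25],[-0.1,0.421,-0.87,0,-0.25],[-0.1,0.421,-0.87,0,-0.25],[-0.1,0.421,-0.87,0,-0.25],[-0.1,0.421,-0.87,0,-0.25]]]'; python3 -c "
from h import *
shift([.4415,.075,.13],np.radians(90))"
```

```text
clock: 18.65
tcp_pos: [0.486, 0.1478, 0.2089]
tcp_rot: [0.001, 1.0, -0.0, 0.0]
wrist_force: [1.0, -0.5, 0.7]
grip_width: 0.0472
grasp_force: 0.0
clock 18.65 tcp [0.486  0.1478 0.2089] yawY 89.8 shares [ 0.148 -0.243  0.263] spin -0.005 q [ 0.07  0.4   1.75 -0.    0.99 -1.49]
```

```bash
python3 -m handwheel '[[[-0.1,0.148,-0.243,0,0],[-0.1,0.148,-0.243,0.1,0],[-0.1,0.148,-0.243,0.26,0],[-0.1,0.148,-0.243,0.26,0],[-0.1,0.148,-0.243,0.26,0]]]'; python3 -m handwheel '[[[-0.1,0,0,0,0],[-0.1,0,0,0,0]]]'; python3 -c "
from h import *
save('wrist','w9');crop('w9',120,80,440,320,2.5,'w9c')
shift([.4415,.075,.018],np.radians(90))"
```

```text
clock: 19.07
tcp_pos: [0.4399, 0.0754, 0.1284]
tcp_rot: [0.003, 1.0, 0.0, -0.004]
wrist_force: [-0.8, 0.3, 0.0]
grip_width: 0.0473
grasp_force: 0.0
clock: 19.23
tcp_pos: [0.4441, 0.0764, 0.1316]
tcp_rot: [0.002, 1.0, -0.0, 0.001]
wrist_force: [0.2, -0.1, -0.3]
grip_width: 0.0466
grasp_force: 0.0
clock 19.28 tcp [0.4443 0.0765 0.1319] yawY 89.8 shares [ 0.011 -0.005  0.38 ] spin -0.005 q [-0.08  0.47  1.96  0.    0.71 -1.65]
```

View pics/w9c.png

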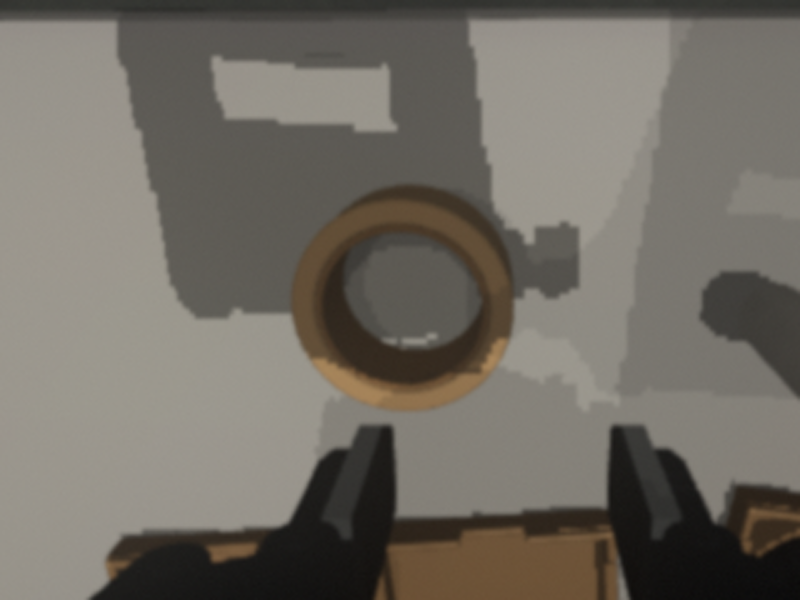

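Roll top rim centred at (402,303); the ring's right wall (≈499) lies midway between the fingers (390, 612).

```bash
python3 -c "
from h import *
c=load('w9')
q=lambda p:(np.array(p)+.5)/2.5-.5+[120,80]
X=onz(c,q((402,303)),.036);print(X)
shift([X[0],X[1]+.034,.018],np.radians(90))
"
```

```text
[0.43998108 0.0418554  0.036     ]
clock 19.28 tcp [0.4443 0.0765 0.1319] yawY 89.8 shares [ 0.016 -0.002  0.38 ] spin -0.005 q [-0.08  0.47  1.96  0.    0.71 -1.65]
```

```bash
python3 -m handwheel '[[[-0.1,0.01,0,0.1,0],[-0.1,0.01,0,0.2,0],[-0.1,0.01,0,0.29,0],[-0.1,0.01,0,0.36,0],[-0.1,0.01,0,0.37,0]]]'; python3 -m handwheel '[[[-0.1,0,0,0,0],[-0.1,0,0,0,0],[1,0,0,0,0],[1,0,0,0,0],[1,0,0,0,0]]]';python3 -m handwheel '[[[1,0,0,0,0],[1,0,0,0,0],[1,0,0,0,0],[1,0,0,0,0]]]'; python3 -c "
from h import *
shift([.44,.075,.018],np.radians(90))"
```

```text
clock: 19.7
tcp_pos: [0.4397, 0.0767, 0.0181]
tcp_rot: [0.001, 1.0, 0.0, -0.001]
wrist_force: [-0.6, 0.4, -0.4]
grip_width: 0.047
grasp_force: 0.0
clock: 20.12
tcp_pos: [0.4407, 0.0763, 0.021]
tcp_rot: [0.002, 1.0, -0.0, 0.001]
wrist_force: [0.7, 1.8, 9.1]
grip_width: 0.0112
grasp_force: 22.4
clock: 20.45
tcp_pos: [0.4407, 0.0764, 0.0212]
tcp_rot: [0.002, 1.0, -0.0, 0.002]
wrist_force: [0.0, 1.4, 7.7]
grip_width: 0.0103
grasp_force: 54.8
clock 20.45 tcp [0.4407 0.0764 0.0212] yawY 89.8 shares [ 0.002 -0.005  0.011] spin -0.007 q [-0.08  0.7   2.03  0.    0.41 -1.65]
```

```bash
python3 -m handwheel '[[[1,0,0,-0.1,0],[1,0,0,-0.2,0],[1,0,0,-0.32,0],[1,0,0,-0.4,0],[1,0,0,-0.4,0]]]'; python3 -c "
from h import *
c=load('w9');c7=load('w7');c4=load('w4')
q=lambda p,o:(np.array(p)+.5)/2.5-.5+o
print(onz(c,q((110,545),[120,80]),.018),onz(c7,q((403,493),[160,80]),.018),onz(c4,(131,164),.018))
shift([.595,.110,.13],np.radians(93.6))
"
```

```text
clock: 20.87
tcp_pos: [0.4426, 0.0762, 0.1444]
tcp_rot: [0.002, 1.0, -0.0, 0.005]
wrist_force: [-0.0, -0.5, -1.1]
grip_width: 0.0099
grasp_force: 55.4
[ 0.55175602 -0.08792801  0.018     ] [ 0.54723408 -0.09322233  0.018     ] [0.54811354 0.13266602 0.018     ]
clock 20.87 tcp [0.4426 0.0762 0.1444] yawY 89.8 shares [-0.507  0.114  0.053] spin -0.126 q [-0.08  0.44  1.96  0.    0.73 -1.65]
```

```bash
python3 -m handwheel '[[[1,-0.51,0.116,0,-0.126],[1,-0.51,0.116,0,-0.126],[1,-0.51,0.116,0,-0.126],[1,-0.51,0.116,0,-0.126],[1,-0.51,0.116,0.1,-0.126]]]'; python3 -m handwheel '[[[1,0,0,0.1,0],[1,0,0,0.1,0],[1,0,0,0.1,0]]]'; python3 -c "
from h import *
shift([.5955,.111,.03],np.radians(93.6))"
```

```text
clock: 21.28
tcp_pos: [0.6061, 0.1114, 0.115]
tcp_rot: [-0.031, 0.999, -0.0, 0.012]
wrist_force: [2.1, -0.3, -1.4]
grip_width: 0.0096
grasp_force: 57.3
clock: 21.53
tcp_pos: [0.5902, 0.1105, 0.0776]
tcp_rot: [-0.031, 1.0, 0.0, -0.003]
wrist_force: [-0.1, -0.6, -1.3]
grip_width: 0.0097
grasp_force: 57.6
clock 21.53 tcp [0.5902 0.1105 0.0776] yawY 93.6 shares [-0.019  0.001  0.158] spin -0.001 q [-0.    0.7   1.61  0.    0.84 -1.63]
```

```bash
python3 -m handwheel '[[[1,0,0,0.05,0],[1,0,0,0.05,0],[1,0,0,0.05,0],[1,0,0,0.05,0]]]'; python3 -c "
from h import *
save('wrist','w10')
shift([.5955,.111,.03],np.radians(93.6))"
```

```text
clock: 21.87
tcp_pos: [0.5935, 0.1105, 0.0664]
tcp_rot: [-0.031, 1.0, -0.0, 0.001]
wrist_force: [-0.0, 0.0, -1.2]
grip_width: 0.0098
grasp_force: 57.6
clock 21.92 tcp [0.5936 0.1105 0.0664] yawY 93.6 shares [-0.006  0.001  0.121] spin -0.001 q [-0.    0.72  1.61 -0.    0.81 -1.63]
```

```bash
python3 -m handwheel '[[[1,-0.006,0,0.04,0],[1,-0.006,0,0.08,0],[1,-0.006,0,0.12,0],[1,-0.006,0,0.12,0],[1,-0.006,0,0.12,0]]]';python3 -m handwheel '[[[1,0,0,0.008,0],[1,0,0,0.014,0],[1,0,0,0.02,0],[1,0,0,0.02,0]]]'; python3 -c "
from h import *
shift([.5955,.111,.024],np.radians(93.6))"
```

```text
clock: 22.33
tcp_pos: [0.5933, 0.1106, 0.0271]
tcp_rot: [-0.031, 1.0, 0.0, -0.002]
wrist_force: [1.3, -0.2, -1.1]
grip_width: 0.0096
grasp_force: 57.6
clock: 22.67
tcp_pos: [0.595, 0.1107, 0.0242]
tcp_rot: [-0.031, 1.0, -0.0, 0.0]
wrist_force: [-1.6, -0.1, 6.2]
grip_width: 0.0099
grasp_force: 58.3
clock 22.67 tcp [0.595  0.1107 0.0242] yawY 93.6 shares [-0.002  0.001  0.001] spin -0.0 q [-0.    0.79  1.62 -0.    0.73 -1.63]
```

```bash
python3 -m handwheel '[[[1,0,0,-0.005,0],[0.1,0,0,-0.005,0],[0.1,0,0,-0.005,0],[0.1,0,0,-0.005,0],[0.1,0,0,-0.005,0]]]';python3 -m handwheel '[[[0.1,0,0,-0.06,0],[0.1,0,0,-0.15,0],[0.1,0,0,-0.28,0],[0.1,0,0,-0.4,0],[0.1,0,0,-0.5,0]]]';  python3 -c "
from h import *
shift([.456,.1835,.17],np.radians(90))"
```

```text
clock: 23.08
tcp_pos: [0.5948, 0.1106, 0.0243]
tcp_rot: [-0.031, 1.0, -0.0, 0.0]
wrist_force: [0.3, -0.6, 0.6]
grip_width: 0.0385
grasp_force: 0.0
clock: 23.5
tcp_pos: [0.5951, 0.1106, 0.1766]
tcp_rot: [-0.031, 1.0, -0.0, 0.001]
wrist_force: [0.8, 0.4, -0.2]
grip_width: 0.0385
grasp_force: 0.0
clock 23.50 tcp [0.5951 0.1106 0.1766] yawY 93.6 shares [0.448 0.271 0.021] spin 0.119 q [-0.    0.57  1.54 -0.    1.04 -1.63]
```

```bash
python3 -m handwheel '[[[-1,0.448,0.271,0,0.12],[-1,0.448,0.271,0,0.12],[-1,0.448,0.271,0,0.12],[-1,0.448,0.271,0,0.12],[-1,0.448,0.271,0,0.12]]]';python3 -m handwheel '[[[-1,0,0,0,0],[-1,0,0,0,0],[-1,0,0,0,0]]]';  python3 -c "
from h import *
im,c=save('wrist','w11')
h=cv2.cvtColor(im,cv2.COLOR_BGR2HSV)
m=(((h[...,0]<8)|(h[...,0]>172))&(h[...,1]>150)&(h[...,2]>60)).astype('uint8')
n,l,st,ce=cv2.connectedComponentsWithStats(m)
for i in range(1,n):
  if st[i,4]>100:
    x,y,w,hh=st[i,:4];print(st[i],ce[i],onz(c,ce[i],.09)); print(onz(c,(x+w/2-.5,y+hh-w/2),.096))
shift([.456,.1835,.045],np.radians(90))"
```

```text
clock: 23.92
tcp_pos: [0.4471, 0.185, 0.1738]
tcp_rot: [-0.002, 1.0, -0.0, -0.005]
wrist_force: [-0.7, -0.9, 0.2]
grip_width: 0.0853
grasp_force: 0.0
clock: 24.17
tcp_pos: [0.4574, 0.1831, 0.1745]
tcp_rot: [0.001, 1.0, 0.0, 0.001]
wrist_force: [0.4, 0.3, -1.0]
grip_width: 0.0851
grasp_force: 0.0
[307 194  32  34 838] [322.57995227 210.45346062] [0.45810973 0.18476923 0.09      ]
[0.45730316 0.1846592  0.096     ]
clock 24.22 tcp [0.4573 0.183  0.1744] yawY 89.9 shares [0.005 0.002 0.431] spin -0.003 q [ 0.15  0.44  1.82 -0.    0.88 -1.42]
```

```bash
python3 -m handwheel '[[[-1,0.002,0.003,0.1,0],[-1,0.002,0.003,0.2,0],[-1,0.002,0.003,0.3,0],[-1,0.002,0.003,0.38,0],[-1,0.002,0.003,0.43,0]]]';python3 -m handwheel '[[[-1,0,0,0,0],[-0.4,0,0,0,0],[0,0,0,0,0],[0.2,0,0,0,0],[0.2,0,0,0,0]]]';python3 -m handwheel '[[[1,0,0,0,0],[1,0,0,0,0],[1,0,0,0,0],[1,0,0,0,0]]]'; python3 -c "
from h import *
shift([.456,.1835,.2],np.radians(90))"
```

```text
clock: 24.63
tcp_pos: [0.4551, 0.1834, 0.0426]
tcp_rot: [0.001, 1.0, -0.0, -0.001]
wrist_force: [0.8, -0.2, -0.6]
grip_width: 0.0857
grasp_force: 0.0
clock: 25.05
tcp_pos: [0.4559, 0.1844, 0.0465]
tcp_rot: [0.0, 1.0, 0.0, 0.001]
wrist_force: [0.4, 0.2, 0.1]
grip_width: 0.0386
grasp_force: 0.0
clock: 25.38
tcp_pos: [0.4557, 0.1846, 0.0464]
tcp_rot: [0.0, 1.0, 0.0, 0.001]
wrist_force: [-0.2, -0.3, 6.9]
grip_width: 0.0273
grasp_force: 58.6
clock 25.38 tcp [0.4557 0.1846 0.0464] yawY 90.0 shares [-0.002 -0.003 -0.512] spin -0.001 q [ 0.16  0.67  1.91  0.    0.56 -1.41]
```

```bash
python3 -m handwheel '[[[1,0,0,-0.1,0],[1,0,0,-0.2,0],[1,0,0,-0.3,0],[1,0,0,-0.4,0],[1,0,0,-0.45,0]]]';python3 -m handwheel '[[[1,0,0,0,0],[1,0,0,0,0]]]'; python3 -c "
from h import *
shift([.5955,.0765,.17],np.radians(93.6))"
```

```text
clock: 25.8
tcp_pos: [0.4561, 0.1846, 0.1837]
tcp_rot: [0.0, 1.0, 0.0, 0.003]
wrist_force: [0.2, 0.3, 0.4]
grip_width: 0.0278
grasp_force: 59.0
clock: 25.97
tcp_pos: [0.455, 0.1844, 0.1811]
tcp_rot: [0.0, 1.0, 0.0, 0.001]
wrist_force: [-0.2, -0.9, -0.1]
grip_width: 0.0273
grasp_force: 59.0
clock 25.97 tcp [0.455  0.1844 0.1811] yawY 90.0 shares [-0.468 -0.36   0.038] spin -0.12 q [ 0.16  0.42  1.82 -0.    0.9  -1.41]
```

```bash
python3 -m handwheel '[[[1,-0.468,-0.36,0,-0.12],[1,-0.468,-0.36,0,-0.12],[1,-0.468,-0.36,0,-0.12],[1,-0.468,-0.36,0,-0.12],[1,-0.468,-0.36,0,-0.12]]]';python3 -m handwheel '[[[1,0,0,0,0],[1,0,0,0,0],[1,0,0,0,0]]]'; python3 -c "
from h import *
save('top','top2')
im=cv2.imread('pics/top2.png')
t=load('top1')
X=[.5965,.0763,.039];p=proj(t,X);print(p)
shift([.5955,.0765,.06],np.radians(93.6))
save('wrist','w12')
import numpy as np
a=cv2.resize(im[160:280,200:400],None,fx=2.6,fy=2.6,interpolation=cv2.INTER_CUBIC)[:,:400]
b=cv2.resize(cv2.imread('pics/w12.png')[60:300,200:440],(400,400),interpolation=cv2.INTER_CUBIC)
o=np.zeros((400,800,3),np.uint8);o[:312,:400]=a;o[:,400:]=b;cv2.imwrite('pics/m1.png',o)
print('w12 expected roll top centre',proj(load('w12'),X))
"
```

```text
clock: 26.38
tcp_pos: [0.6002, 0.0718, 0.1784]
tcp_rot: [-0.029, 1.0, -0.001, 0.002]
wrist_force: [0.7, -0.1, 0.2]
grip_width: 0.0274
grasp_force: 59.1
clock: 26.63
tcp_pos: [0.5927, 0.077, 0.1786]
tcp_rot: [-0.031, 1.0, 0.0, -0.003]
wrist_force: [-1.4, -0.1, 0.1]
grip_width: 0.0276
grasp_force: 59.1
[299.61268851 192.31965871]
clock 26.68 tcp [0.5929 0.0773 0.1791] yawY 93.6 shares [-0.01  -0.004  0.397] spin 0.001 q [-0.06  0.56  1.55  0.    1.04 -1.69]
w12 expected roll top centre [319.32226908 195.6011256 ]
```

View pics/m1.png

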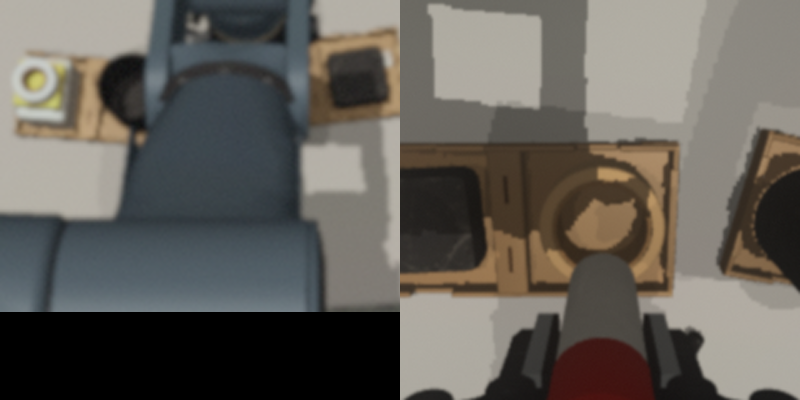

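The roll lies flat in its compartment, rim centre ≈(320.6,194.4) in the wrist picture versus (319.3,195.6) expected; the stack with the white roll on the pad is visible on the left. Insert the glue stick.

```bash
python3 -m handwheel '[[[1,-0.008,-0.003,0.1,0],[1,-0.008,-0.003,0.2,0],[1,-0.008,-0.003,0.28,0],[1,-0.008,-0.003,0.35,0],[1,-0.008,-0.003,0.4,0]]]';python3 -m handwheel '[[[1,0,0,0.01,0],[1,0,0,0.015,0],[1,0,0,0.015,0],[1,0,0,0.015,0]]]'
```

```text
clock: 27.15
tcp_pos: [0.5954, 0.0768, 0.0585]
tcp_rot: [-0.032, 0.999, 0.0, -0.002]
wrist_force: [-0.7, 0.3, -0.4]
grip_width: 0.0273
grasp_force: 59.1
clock: 27.48
tcp_pos: [0.5984, 0.0758, 0.0571]
tcp_rot: [-0.032, 1.0, -0.0, 0.001]
wrist_force: [0.1, -0.0, 0.7]
grip_width: 0.0272
grasp_force: 59.1
```

```bash
python3 -m handwheel '[[[1,0.004,0,0.01,0],[1,0.004,0,0.018,0],[1,0.004,0,0.022,0],[1,0.004,0,0.022,0]]]';python3 -m handwheel '[[[1,0,0,0.003,0],[1,0,0,0.006,0],[1,0,0,0.006,0]]]'
```

```text
clock: 27.82
tcp_pos: [0.5966, 0.0754, 0.0495]
tcp_rot: [-0.031, 1.0, 0.0, 0.0]
wrist_force: [0.2, -0.0, 2.1]
grip_width: 0.0274
grasp_force: 59.1
clock: 28.07
tcp_pos: [0.597, 0.0755, 0.0495]
tcp_rot: [-0.031, 1.0, -0.0, 0.001]
wrist_force: [-1.2, 0.6, 12.1]
grip_width: 0.0273
grasp_force: 59.8
```

```bash
python3 -m handwheel '[[[1,0,0,-0.006,0],[1,0,0,-0.006,0],[0.2,0,0,-0.006,0],[0,0,0,-0.006,0],[-0.3,0,0,-0.006,0]]]';python3 -m handwheel '[[[-0.3,0,0,0,0],[-0.3,0,0,-0.06,0],[-0.3,0,0,-0.18,0],[-0.3,0,0,-0.3,0],[-0.3,0,0,-0.45,0]]]'; python3 -m handwheel '[[[-0.3,0,0,-0.1,0],[-0.3,0.4,0,-0.2,0],[-0.3,0.6,0,-0.2,0],[-0.3,0.6,0,-0.2,0],[-0.3,0.6,0,-0.2,0]]]'; python3 -c "
from h import *
save('wrist','w13');save('top','top3');save('side','side3')
a=cv2.imread('pics/top3.png')[160:240,190:380];b=cv2.imread('pics/side3.png')[110:260,240:380]
o=np.zeros((600,800,3),np.uint8)
a=cv2.resize(a,(475,200),interpolation=cv2.INTER_CUBIC);b=cv2.resize(b,(320,343),interpolation=cv2.INTER_CUBIC)
o[:200,:475]=a;o[:343,480:]=b
w=cv2.resize(cv2.imread('pics/w13.png'),(476,298),interpolation=cv2.INTER_CUBIC);o[300:598,:476]=w
cv2.imwrite('pics/fin.png',o)
shift([.5,.1,.2])"
```

```text
clock: 28.48
tcp_pos: [0.5963, 0.0754, 0.0488]
tcp_rot: [-0.031, 1.0, 0.0, -0.0]
wrist_force: [0.1, 0.4, -0.3]
grip_width: 0.0534
grasp_force: 0.0
clock: 28.9
tcp_pos: [0.5951, 0.0754, 0.1806]
tcp_rot: [-0.031, 1.0, 0.0, -0.002]
wrist_force: [0.9, 1.2, 0.4]
grip_width: 0.0555
grasp_force: 0.0
clock: 29.32
tcp_pos: [0.4307, 0.0651, 0.2388]
tcp_rot: [-0.031, 1.0, -0.0, 0.0]
wrist_force: [-0.3, -0.5, 0.8]
grip_width: 0.0557
grasp_force: 0.0
clock 29.47 tcp [0.4284 0.0656 0.2386] yawY 93.6 shares [-0.246  0.1    0.128] spin None q [-0.11  0.26  1.88 -0.    1.01 -1.74]
```

View pics/fin.png

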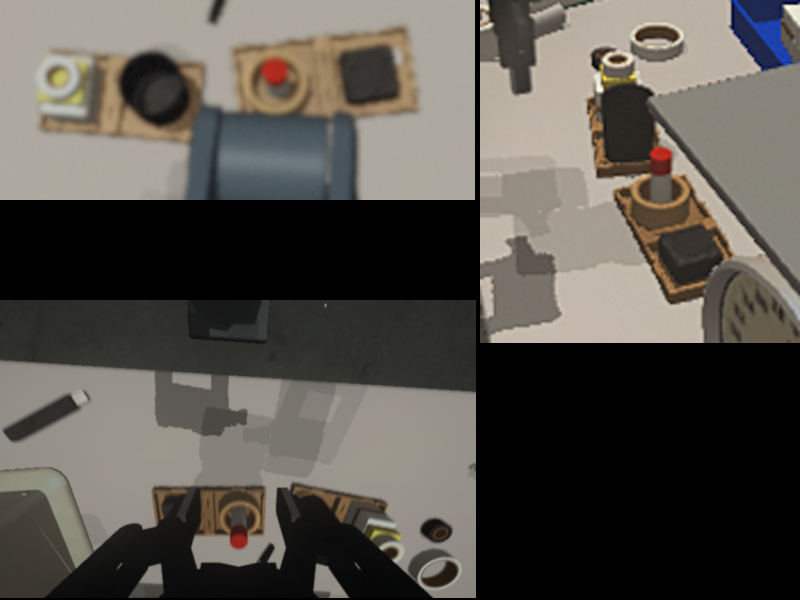

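Both sets are packed: the roll/pad/card stack is at top-view (59,74), the glue stick stands upright in the roll's core at (275,70), and the cup and measure are in place. One last check of the centring.

```bash
python3 -c "
from h import *
c=load('top3')
print(onz(c,(59.5/2.5-.5+190,74.5/2.5-.5+160),.102))"
```

```text
[0.60471426 0.31881566 0.102     ]
```

```bash
python3 -m handwheel '[[[-0.3,0,0,0,0],[-0.3,0,0,0,0],[-0.3,0,0,0,0]]]'; python3 -c "
from plant import job_done
print(job_done())"
```

```text
clock: 29.72
tcp_pos: [0.4345, 0.065, 0.2387]
tcp_rot: [-0.031, 1.0, -0.0, 0.001]
wrist_force: [1.7, -0.7, -0.1]
grip_width: 0.0556
grasp_force: 0.0
the job is handed in; nothing more can be done
None
```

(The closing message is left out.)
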